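Take a finished column base off the left-hand bench spindle

TASK

Take the finished white column base off the bench spindle: back off the hexagon collar nut (its thread is left-handed, so turn it clockwise, letting your grip rise with it) until the line engraved on the nut meets the line engraved on the end of the stud, leave it there for the next base, then slide the slotted washer out from under the nut and lay it flat in the metal tray. Lift the base straight up over the nut and stand it upright with its whole foot on the cork-topped board. The white material is soft, so go by feel: never tighten the nut, do not press the washer hard on the base, squeeze the base only lightly, do not let its bore catch under the nut or force it against the spindle, and leave the other things where they are.

Things in the scene. Friction and masses are not known exactly. Their poses are not given: they have to be found in the camera images.
- spindle: the bench spindle, fixed: grey round foot plate 160 dia x 12, housing, steel flange 92 dia whose top is 45 above the bench, boss 31 dia x 8 on the flange, and a threaded stud 16 dia up the axis to 174 above the bench. It does not turn (locked). Origin on the axis at bench level, z up; its x axis points along the line engraved on the stud's end
- stud_end (a point): centre of the stud's flat upper end, on the axis, 174 above the bench
- stud_mark (a point): outer end of the radial line engraved on the stud's end, 7 from the axis
- nut: steel hexagon collar nut on the stud, left-hand thread: 24 across flats, hexagon 24 high on a round collar 31 dia x 4. Origin at the centre of its underside on the axis, 135 above the bench at the start, z up; x passes through its engraved line at the middle of one flat (flats face 0, 60, 120.. degrees from x). Friction about 0.3 N m: a 45 N grip turns it; it stays where left
- nut_mark (a point): outer end of the radial line engraved on the nut's top, 11.5 from the axis, 28 above the underside. At the start it is 150 degrees from the stud's line. Turning clockwise seen from above (about -z) brings it there and raises the nut, 8 mm for a whole turn; anticlockwise it is tight and crushes the base; clockwise it ends about 240 degrees from the start
- washer: slotted C-shaped steel washer under the nut, 12 thick, 50 across two milled flats (facing +y and -y), from x = -30 (closed end) to +28. Slot 18 wide, open to +x. A recess 33 dia, 2 deep in its top holds the nut's collar, so it comes out, towards its own -x, only when the nut is up over 2 mm. 0.16 kg. Origin in its underside on the stud's axis, z up
- column_base: white turned column base, soft, 80 high: foot 104 dia x 18, waist about 50 dia, rim 64 dia x 14 at the top; a 33 dia bore runs through it: 1 mm clear of the boss and of the nut's collar all round, so off-centre it catches under the collar. Loose on the flange: a washer pressed on it while pulled drags it over and jams. 0.24 to 0.42 kg. Top 125 above the bench. Origin: centre of its underside
- tray: fixed open steel tray 170 (x) x 150 (y) x 22 high, walls and floor 4 thick, for the washer. Origin at the centre of its underside
- board: fixed square cork-topped board 170 x 170 on the bench, its top 12 above the bench, for the finished base. Origin at the centre of its underside
- board_top (a point): centre of the board's upper face
- big_base: bystander: larger white column base, 151 dia, 125 high, standing loose
- white_disc: bystander: white disc with a hole, 110 dia, 18 high, loose
- paint_tin: bystander: paint tin, 84 dia, 95 high, loose
- screwdriver: bystander: loose screwdriver lying on the bench
- white_block: bystander: white block 35 x 110 x 100 high, standing loose
- card_tube: bystander: cardboard tube 44 dia, 130 high, standing loose
Mind the look-alikes: they are no part of the job. What is shaped like the column_base but blue is not meant.

How it is judged:
By the outcome, as a careful person would: the job done as asked, in the order asked, and still so for the second after the job is handed in, with the robot touching nothing.
It also fails if it takes over 72 s, if anything falls off the work surface, if the arm or the gripper's body presses on something with over 40 N, if the wrist force passes 120 N, or if a joint passes its speed limit or range.

ROBOT

A 7-joint arm with a two-finger parallel gripper is mounted at the origin on the work surface. World frame = base frame: x ahead of the robot, y to its left, z up, the work surface at z = 0. Lengths are in m, angles in rad, forces in N, time in s.
With the tool pointing down it reaches from about 0.4 to 0.85 m from the base axis. Payload 4.5 kg.
Tool frame: the origin (TCP) lies between the finger pads; the fingertips stand 11 mm ahead of it and the grasp point (between the pads) lies 8 mm behind it (r.tip_reach is the distance from the TCP to the fingertips, in m); x points along the fingers, y is the direction in which the jaws open and shut, and the axes are right-handed (so a half turn about x gives the same grasp; the last joint's range is limited). The gripper opens to 88 mm and grips with 3 to 60 N. Pads are 18 mm wide; open, the fingers measure 123 mm over their backs; the gripper's body (75 mm by 187 mm) begins 45 mm behind the grasp point.
Start: joints at [-1.214, 0.689, -0.195, 1.565, 0.157, 0.902, -0.215], TCP at [0.198, 0.593, 0.25] pointing down, gripper open.
Joint ranges: [-3.01, 3.01], [-0.46, 2.08], [-1.47, 1.51], [0.13, 2.56], [-1, 4.14], [0.04, 2.09], [-2.66, 2.66]. Speed limits (rad/s): [2.57, 2.57, 3.14, 3.14, 3.14, 3.14, 3.14].

INTERFACE

Orientations are given as a unit quaternion [x, y, z, w].
In Python, from plant import r gives the robot as it stands.
- The arm moves only by the tool drive_tool, never from a script. Its argument "deltas" is a list of rows, each a list of 3 entries, a list of its own where there are three numbers: the turn, a rotation vector about the tool's x, y, z in degrees, then the shift along the tool's x, y, z in cm, then the finger opening in cm, from 0 to 8.81. A call has 1 to 12 rows; each row shifts and turns the commanded pose from where the row before left it, along the tool's axes as they then stand; what a row does not reach is not made up. A row lasts 1/12 s, in which the tool goes at most 41.7 mm and 7.16 degrees, less where a joint would pass 70% of its speed; a pose out of reach is approached as far as the arm can. A call is refused whole if a number of a shift passes 4.17 or a number of a turn 7.16, either way. A call with a gripper value outside its range is refused whole. The fingers move at their own pace and stop on an object; "force" is the grip in N (left out, the last holds). Time passes only in rows, so rows that do not move let the fingers close. It gives the time, the measured TCP pose, the force and the opening at its end, in the units of the state.
- r.get_state(): the state, without advancing time (a new reading comes with each control period).
- r.snapshot(name): name is "side" or "top" or "wrist"; returns a dict with "color" (384x512x3 uint8, red, green, blue), "fov_y" (degrees; the focal length in pixels is half the picture's height over the tangent of half this angle, whatever the lens; pixels are square), "cx", "cy" (the principal point, pixels), "k1" (the pictures are not rectified: a ray, as slopes to the right and down, at radius r is drawn at 1 + k1 r^2 times it, then the intrinsics apply), "extrinsics" (4x4, takes a point from world to camera coordinates); the wrist camera has in their place "tool_from_camera" (4x4, takes a point from camera to tool coordinates, whose origin is the TCP and whose axes are the tool frame's). Camera axes: x right, y up, looking along -z (the intrinsics and any distortion apply to the point x, -y, -z); pixel columns grow to the right and rows downward; lengths in m; the calibration is good to about 2 mm. A picture is of the moment at which its call begins: read the wrist's pose just before it. There is no depth.
- r.finish_job(): hands the job in, once; it reports no verdict.
The state is a dict: "clock": time; "q": joint angles; "qd": joint speeds; "joint_torque": joint torques, N m; "tool_pos": TCP position; "eef_rot": TCP orientation; "contact_force": force on the tool from outside, world axes, zero at the start; "moment": the same for the moment, N m; "opening": opening from 0.0 (shut) to 1.0 (fully open).
Only numpy, scipy, OpenCV 4.12 (cv2) and the standard library are available. Lean on these libraries where they do the work, as an engineer would, in place of code of your own. Each camera call takes 0.05 s, during which the arm holds its last target. There are 200 camera calls.

## Working session

There is one attempt and no reset: what is moved stays moved. The work goes in short steps, Python scripts to look and compute and a tool call to move; the robot and the scene stay as the last step left them, time stands still between calls to the robot, and variables do not carry over. Pictures are saved under pics/ and viewed, about 8 in all and at most 12, crops included, and the job is handed in when it is done.

Besides the shell and the picture viewer there is one more tool, called as name(argument=value, ...), one argument or row to a line, values as JSON. drive_tool: Moves the arm, as the interface text tells. Its arguments: {"type":"object","properties":{"deltas":{"type":"array","items":{"type":"array"}},"force":{"type":"number"}},"required":["deltas"]}

```bash
ls; mkdir -p pics
cat > h.py <<'E'
import numpy as np, cv2, json
from plant import r
from scipy.spatial.transform import Rotation as R
def snap(n, f):
    st=r.get_state(); s=r.snapshot(n); cv2.imwrite(f'pics/{f}.png', s['color'][:,:,::-1]); 
    T=np.eye(4)
    if n=='wrist':
        T[:3,:3]=R.from_quat(st['eef_rot']).as_matrix(); T[:3,3]=st['tool_pos']; T=T@np.array(s['tool_from_camera'])
    else: T=np.linalg.inv(np.array(s['extrinsics']))
    np.savez(f'pics/{f}.npz', T=T, p=[s['fov_y'],s['cx'],s['cy'],s['k1']])
def cam(f):
    d=np.load(f'pics/{f}.npz'); fv,cx,cy,k1=d['p']; F=192/np.tan(np.radians(fv)/2)
    return d['T'],F,cx,cy,k1
def ray(f,u,v):
    T,F,cx,cy,k1=cam(f)
    K=np.array([[F,0,cx],[0,F,cy],[0,0,1.]])
    a,b=cv2.undistortPoints(np.array([[[u,v]]],float),K,np.array([k1,0,0,0.]),None,None,None).ravel() if k1==0 else und((u-cx)/F,(v-cy)/F,k1)
    return T[:3,3],T[:3,:3]@np.array([a,-b,-1])
def und(x,y,k1):
    a,b=x,y
    for _ in range(50):
        s=1+k1*(a*a+b*b); a,b=x/s,y/s
    return a,b
def onz(f,u,v,z):
    o,d=ray(f,u,v); return o+d*(z-o[2])/d[2]
def proj(f,P):
    T,F,cx,cy,k1=cam(f); p=np.linalg.inv(T)@np.append(P,1); a,b=p[0]/-p[2],-p[1]/-p[2]
    s=1+k1*(a*a+b*b); return np.array([cx+F*a*s,cy+F*b*s])
def tri(f1,p1,f2,p2):
    o,d=ray(f1,*p1); o2,d2=ray(f2,*p2); A=np.stack([d,-d2],1); t=np.linalg.lstsq(A,o2-o,rcond=None)[0]
    a,b=o+d*t[0],o2+d2*t[1]; return (a+b)/2,np.linalg.norm(a-b)
E
python3 - <<'E'
from h import *
snap('top','t0');snap('side','s0')
a=cv2.imread('pics/t0.png');b=cv2.imread('pics/s0.png')
for f in('t0','s0'):
    T,*k=cam(f);print(T.round(3).tolist(),k)
s=r.get_state();print(s)
cv2.imwrite('pics/both.png',cv2.resize(np.vstack([a,b]),(800,1200))[:600]);cv2.imwrite('pics/b2.png',cv2.resize(b,(800,600)))
E
```

```text
pics
[[0.023, 0.996, -0.085, 0.461], [-0.999, 0.025, 0.02, -0.056], [0.022, 0.084, 0.996, 1.3], [0.0, 0.0, 0.0, 1.0]] [np.float64(437.4150084717742), np.float64(251.7459161020331), np.float64(192.360192712461), np.float64(0.042584146961069574)]
[[0.974, 0.115, -0.193, 0.314], [-0.224, 0.562, -0.796, -1.091], [0.016, 0.819, 0.574, 0.852], [0.0, 0.0, 0.0, 1.0]] [np.float64(404.2463222750776), np.float64(260.1432911532832), np.float64(193.03231607917087), np.float64(-0.07690503456444282)]
{'clock': 0.1, 'q': array([-1.21418608,  0.68985003, -0.19453163,  1.56618325,  0.15728928,
        0.90252256, -0.21511684]), 'qd': array([-0.00141885, -0.00149123, -0.00181274, -0.00419767,  0.00030564,
       -0.00081615,  0.00015223]), 'joint_torque': array([-3.77623597e-03, -5.28503716e+01, -1.27152007e+00, -1.53837848e+01,
       -5.25234849e-02,  1.96982342e-03,  2.87447472e-05]), 'tool_pos': array([0.19813619, 0.59220919, 0.24903691]), 'eef_rot': array([ 0.11306282,  0.69797139, -0.1141704 ,  0.69786665]), 'contact_force': array([-0.20090349,  0.06260166,  0.32142816]), 'moment': array([-0.00370344,  0.00273898,  0.04306285]), 'opening': 1.00171621865148}
```

View pics/both.png

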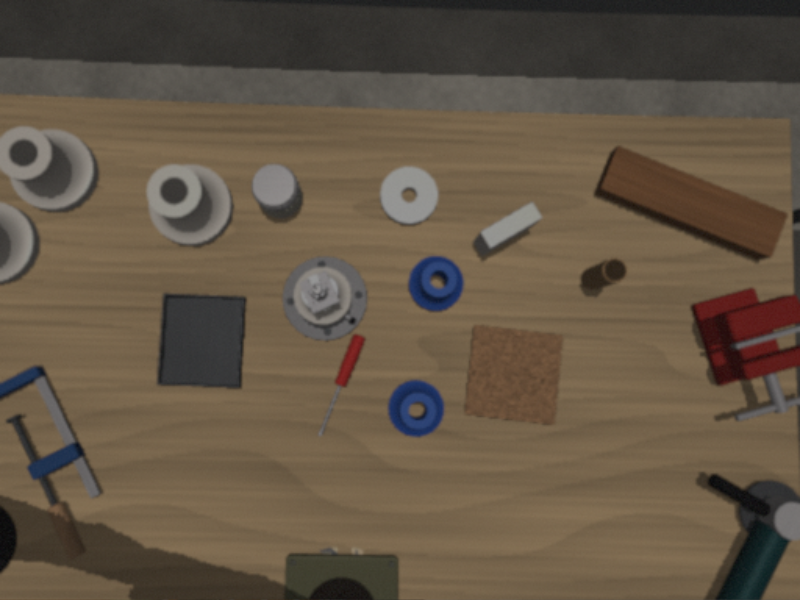

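View pics/b2.png

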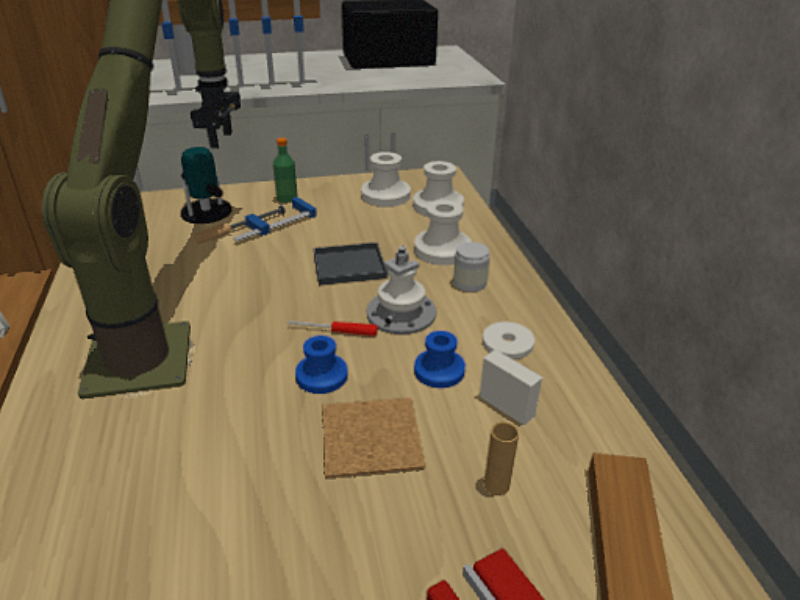

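The top view shows the spindle with its white base at about (323,295) on the 800 px picture, the tray at (202,341) and the board at (514,374). Look-alikes: the blue bases at (436,283) and (416,408), and the larger white bases at (190,205) and (45,165). The one on the spindle is the one wanted.

Run:
```python
from h import *
k=.64
for n,u,v,z in[('stud',322,287,.174),('footplate',325,299,.012),('tray',202,341,.022),('board',514,374,.012),('blue1',436,283,.02),('blue2',416,408,.02),('disc',409,195,.018),('tin',275,187,.095),('big',190,205,.02),('sd',356,345,.02)]:
    print(n,onz('t0',u*k,v*k,z).round(3))
print(tri('t0',(322*k,287*k),'s0',(402*k,249*k)))
a=cv2.imread('pics/t0.png')
hsv=cv2.cvtColor(a,cv2.COLOR_BGR2HSV)
# board
m=((hsv[...,0]>5)&(hsv[...,0]<16)&(hsv[...,1]>90)).astype(np.uint8)
m[:200]=0;m[:,:280]=0;m[:,380:]=0
m=cv2.morphologyEx(m,cv2.MORPH_CLOSE,np.ones((5,5)))
m=cv2.morphologyEx(m,cv2.MORPH_OPEN,np.ones((9,9)))
def quad(m,z):
    c=max(cv2.findContours(m,0,2)[0],key=cv2.contourArea);q=cv2.boxPoints(cv2.minAreaRect(c))
    P=np.array([onz('t0',u,v,z) for u,v in q]);print(q.round(1).tolist());print(P.mean(0).round(4),[np.linalg.norm(P[i]-P[i-1]).round(3) for i in range(4)],P.round(3).tolist())
quad(m,.012)
m=(hsv[...,2]<75).astype(np.uint8);m[:180]=0;m[260:]=0;m[:,:90]=0;m[:,165:]=0
quad(m,.022)
cv2.imwrite('pics/crop.png',cv2.resize(a[150:230,160:260],None,fx=6,fy=6,interpolation=cv2.INTER_CUBIC))
from scipy.spatial.transform import Rotation as R
s=r.get_state();print(R.from_quat(s['eef_rot']).as_matrix().round(3))
snap('wrist','w0');T,*kk=cam('w0');print(T.round(3),kk, np.array(r.snapshot('wrist')['tool_from_camera']).round(3))
```

```text
stud [0.576 0.04  0.174]
footplate [0.57  0.047 0.012]
tray [0.486 0.271 0.022]
board [ 0.438 -0.312  0.012]
blue1 [ 0.605 -0.161  0.02 ]
blue2 [ 0.371 -0.128  0.02 ]
disc [ 0.773 -0.107  0.018]
tin [0.762 0.136 0.095]
big [0.741 0.305 0.02 ]
sd [ 0.485 -0.014  0.02 ]
(array([0.57578017, 0.03967926, 0.1749271 ]), np.float64(0.0010260853398178222))
[[296.3999938964844, 265.70001220703125], [301.8999938964844, 207.39999389648438], [360.3999938964844, 212.89999389648438], [354.8999938964844, 271.29998779296875]]
[ 0.4385 -0.3101  0.012 ] [np.float64(0.171), np.float64(0.171), np.float64(0.174), np.float64(0.171)] [[0.359, -0.217, 0.012], [0.53, -0.231, 0.012], [0.518, -0.404, 0.012], [0.347, -0.388, 0.012]]
[[100.4000015258789, 245.89999389648438], [103.19999694824219, 186.8000030517578], [157.1999969482422, 189.3000030517578], [154.39999389648438, 248.39999389648438]]
[0.4882 0.2716 0.022 ] [np.float64(0.154), np.float64(0.17), np.float64(0.155), np.float64(0.171)] [[0.405, 0.348, 0.022], [0.575, 0.349, 0.022], [0.572, 0.194, 0.022], [0.401, 0.195, 0.022]]
[[-0.     0.317  0.948]
 [-0.002  0.948 -0.317]
 [-1.    -0.002  0.   ]]
[[ 0.317 -0.911 -0.263  0.131]
 [ 0.948  0.304  0.09   0.615]
 [-0.002 -0.278  0.961  0.383]
 [ 0.     0.     0.     1.   ]] [np.float64(282.5647520804838), np.float64(251.40906765788822), np.float64(190.70667821514687), np.float64(-0.07117998257116935)] [[ 0.     0.278 -0.961 -0.134]
 [ 1.    -0.     0.    -0.   ]
 [-0.    -0.961 -0.278 -0.071]
 [ 0.     0.     0.     1.   ]]
```

View pics/crop.png

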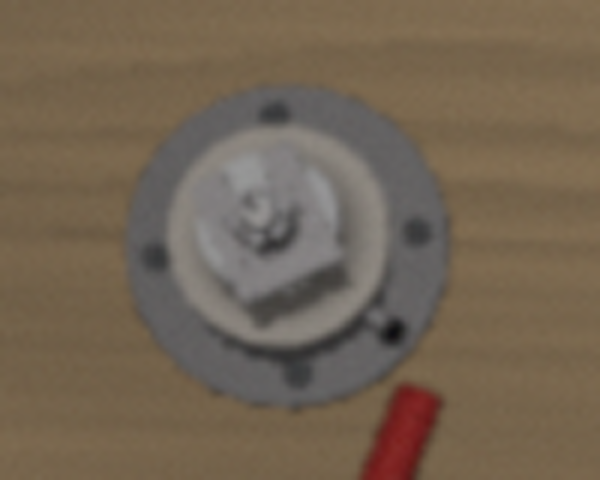

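The close crop shows the hex nut and washer on the white base, with the foot plate round it. The choice is confirmed. Moving above it with the wrist camera.

drive_tool(
  deltas=[
    [[0, 0, 0], [-0.6, -2.4, 3.15], 8.8],
    [[0, 0, 0], [-0.6, -2.4, 3.15], 8.8],
    [[0, 0, 0], [-0.6, -2.4, 3.15], 8.8],
    [[0, 0, 0], [-0.6, -2.4, 3.15], 8.8],
    [[0, 0, 0], [-0.6, -2.4, 3.15], 8.8],
    [[0, 0, 0], [-0.6, -2.4, 3.15], 8.8],
    [[0, 0, 0], [-0.6, -2.4, 3.15], 8.8],
    [[0, 0, 0], [-0.6, -2.4, 3.15], 8.8],
    [[0, 0, 0], [-0.6, -2.4, 3.15], 8.8],
    [[0, 0, 0], [-0.6, -2.4, 3.15], 8.8],
    [[0, 0, 0], [-0.6, -2.4, 3.15], 8.8],
    [[0, 0, 0], [-0.6, -2.4, 3.15], 8.8],
  ],
)

```text
clock: 1.2
tool_pos: [0.466, 0.1978, 0.3221]
eef_rot: [0.114, 0.698, -0.114, 0.698]
contact_force: [0.2, 1.2, 0.6]
opening: 0.998
```

drive_tool(
  deltas=[
    [[0, 0, 0], [-0.2, -2.4, 3.15], 8.8],
    [[0, 0, 0], [-0.2, -2.4, 3.15], 8.8],
    [[0, 0, 0], [-0.2, -2.4, 3.15], 8.8],
    [[0, 0, 0], [-0.2, -2.4, 3.15], 8.8],
    [[0, 0, 0], [0, -2.0, 2.4], 8.8],
    [[0, 0, 0], [0, 0, 0], 8.8],
    [[0, 0, 0], [0, 0, 0], 8.8],
    [[0, 0, 0], [0, 0, 0], 8.8],
  ],
)

```text
clock: 1.87
tool_pos: [0.5703, 0.0429, 0.3294]
eef_rot: [0.114, 0.698, -0.113, 0.698]
contact_force: [-0.5, 0.1, -0.2]
opening: 1.0
```

Run:
```python
from h import *
snap('wrist','w1');s=r.get_state();print(s['clock'],s['tool_pos'],s['eef_rot'],s['q'].round(2))
a=cv2.imread('pics/w1.png');c=proj('w1',[.576,.04,.174]);print(c)
u,v=c.astype(int)
cv2.imwrite('pics/w1c.png',cv2.resize(a[max(v-75,0):v+75,max(u-100,0):u+100],None,fx=4,fy=4,interpolation=cv2.INTER_CUBIC));print(max(u-100,0),max(v-75,0))
```

```text
1.9167 [0.57010271 0.04368431 0.32956539] [ 0.11322145  0.69840733 -0.11253813  0.69766989] [-0.02  0.53 -0.22  1.62  0.13  1.    0.97]
[250.75274643 184.97967322]
150 109
```

View pics/w1c.png

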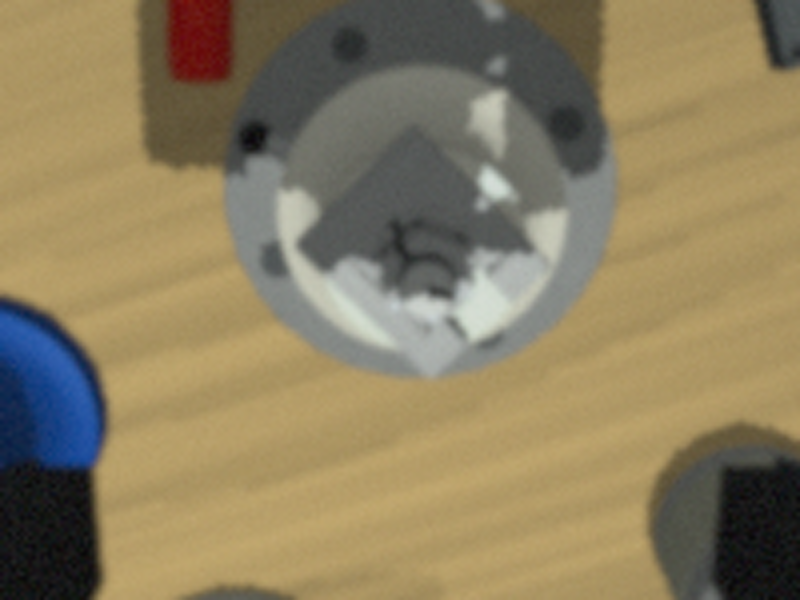

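The wrist crop shows the washer's corners at (415,125), (300,248), (430,375) and (550,245), with the gripper's shadow across them. I'll back off to clear the shadow.

drive_tool(
  deltas=[
    [[0, 0, 0], [2, 0, -3.5], 8.8],
    [[0, 0, 0], [2, 0, -3.5], 8.8],
    [[0, 0, 0], [2, 0, -1.5], 8.8],
    [[0, 0, 0], [0, 0, 0], 8.8],
    [[0, 0, 0], [0, 0, 0], 8.8],
  ],
)

```text
clock: 2.33
tool_pos: [0.4892, 0.0705, 0.2697]
eef_rot: [0.112, 0.699, -0.112, 0.698]
contact_force: [0.9, -1.9, 0.2]
opening: 0.996
```

```bash
cat >> h.py <<'E'
def rect(f,z,c,half,px,out,g=1.0):
    # orthorectify plane z: image right=-y, up=+x ; px per m
    n=int(2*half*px); a=cv2.imread(f'pics/{f}.png')
    T,F,cx,cy,k1=cam(f); i,j=np.meshgrid(np.arange(n),np.arange(n))
    P=np.stack([c[0]+half-j/px,c[1]+half-i/px,np.full(i.shape,z),np.ones(i.shape)],-1)@np.linalg.inv(T).T
    x,y=P[...,0]/-P[...,2],-P[...,1]/-P[...,2]; s=1+k1*(x*x+y*y)
    im=cv2.remap(a,(cx+F*x*s).astype(np.float32),(cy+F*y*s).astype(np.float32),cv2.INTER_CUBIC)
    cv2.imwrite(f'pics/{out}.png',(255*(im/255.)**g).astype(np.uint8))
E
python3 - <<'E'
from h import *
snap('wrist','w2');s=r.get_state();print(s['tool_pos'])
rect('w2',.163,(.576,.04),.05,5500,'r2')
E
```

```text
[0.49110319 0.07011858 0.27045959]
```

View pics/r2.png

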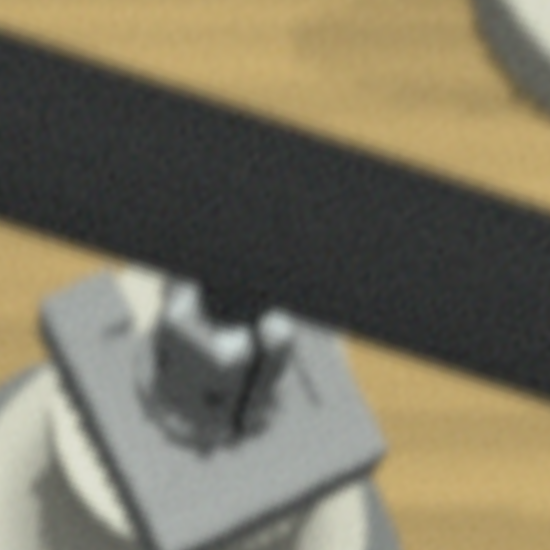

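The rectified picture shows the washer's slot opening towards about +28° (pixel (140,290)), but the gripper hides the nut. I'll rectify the earlier view, brightened.

Run:
```python
from h import *
rect('w1',.163,(.576,.04),.045,6400,'r1',.6)
```

```text
(no output)
```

View pics/r1.png

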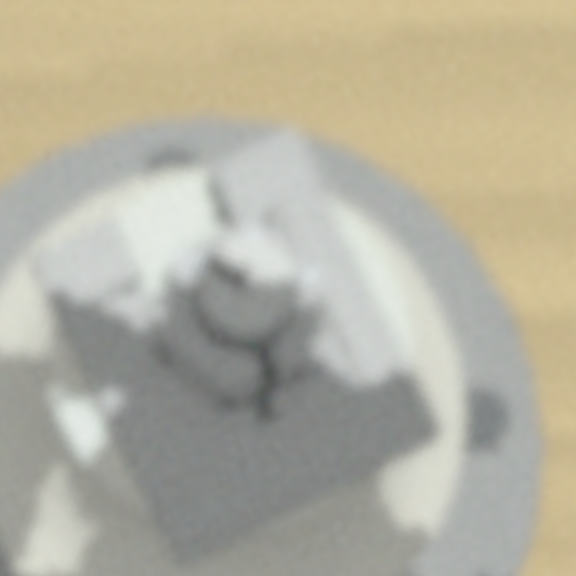

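The rectified picture shows the nut line at about (265,350)–(263,412), and the stud line probably at (225,268). I'll get a closer view directly above.

drive_tool(
  deltas=[
    [[0, 0, 0], [0, 0, 3.5], 8.8],
    [[0, 0, 0], [1.7, 0, 3.0], 8.8],
    [[0, 0, 0], [2.0, 0, 2.1], 8.8],
    [[0, 0, 0], [1.7, 0, 0], 8.8],
    [[0, 0, 0], [0, 0, 0], 8.8],
    [[0, 0, 0], [0, 0, 0], 8.8],
  ],
)

```text
clock: 2.88
tool_pos: [0.5726, 0.0418, 0.2159]
eef_rot: [0.114, 0.698, -0.114, 0.698]
contact_force: [-0.8, -0.5, 0.5]
opening: 0.999
```

Run:
```python
from h import *
snap('wrist','w3');s=r.get_state();print(s['tool_pos'],s['q'].round(2))
rect('w3',.174,(.575,.043),.022,13600,'r3',.6)
```

```text
[0.57268395 0.04218498 0.21677952] [-0.04  0.66 -0.2   1.76  0.18  0.73  0.92]
```

View pics/r3.png

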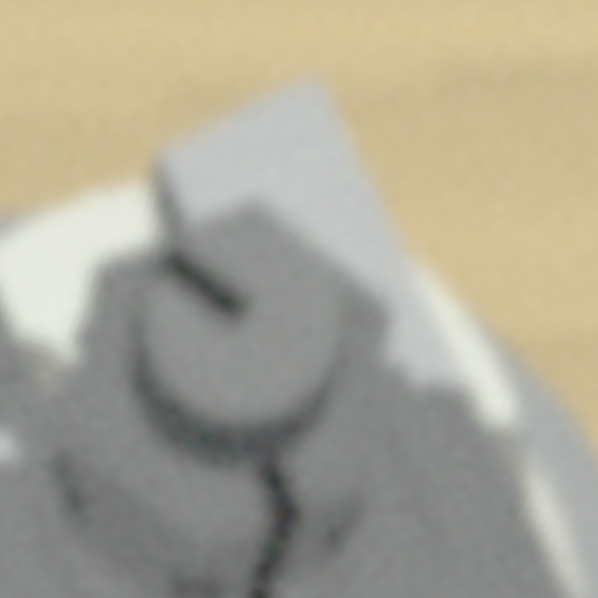

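The close rectified view is clear: the stud end is centred near (246,320) with its line from (240,310) to (170,258), and the nut line runs from (265,455) to (290,515). I'll turn these into angles and an axis.

Run:
```python
from h import *
def w(px,z,c=(.575,.043),h=.022,s=13600,f='w3'):
    P=np.array([c[0]+h-px[1]/s,c[1]+h-px[0]/s,.174]); o=cam(f)[0][:3,3]; d=P-o; return o+d*(z-o[2])/d[2]
c=w((246,320),.174)
m=w((290,515),.163);m2=w((265,455),.163);sm=w((170,258),.174);si=w((240,310),.174)
A=lambda v:np.degrees(np.arctan2(v[1],v[0]))
print('axis',c,'nut mark',m,np.linalg.norm((m-c)[:2]),A(m-c),'line dir',A(m-m2));print('stud',np.linalg.norm((sm-c)[:2]),A(sm-c),A(sm-si))
hx=[w(p,.163) for p in((250,200),(385,310),(97,275))]
for p in hx: print('hex',np.linalg.norm((p-c)[:2]),A(p-c))
# circle of foot plate in top & other axis estimate via top view stud: circle fit on base/plate
a=cv2.imread('pics/t0.png'); hsv=cv2.cvtColor(a,cv2.COLOR_BGR2HSV)
m=(hsv[...,1]<70).astype(np.uint8); m[:155]=0;m[225:]=0;m[:,:170]=0;m[:,245:]=0
k=max(cv2.findContours(cv2.morphologyEx(m,3,np.ones((3,3))),0,2)[0],key=cv2.contourArea)
(e,ax,t)=cv2.fitEllipse(cv2.convexHull(k)); print('top plate',onz('t0',*e,.012),ax)
for f,z in(('w1',.012),):
    print(f,proj(f,np.append(c[:2],.012)))
T=cam('w3')[0];print(T[:3,3])
# washer corners from r2 (plane .163, c .576,.04, half .05, 5500)
def w2(px,z):
    P=np.array([.626-px[1]/5500,.09-px[0]/5500,.163]);o=cam('w2')[0][:3,3];d=P-o;return o+d*(z-o[2])/d[2]
L,B,Rr=[w2(p,.137) for p in((42,312),(168,550),(385,450))]
print('washer',L,B,Rr,np.linalg.norm(L-B),np.linalg.norm(B-Rr),'dir',A(L-B),A(B-Rr)); print('mid closed',(B+Rr)/2-c,'predicted origin',(B+Rr)/2+.03*(L-B)/np.linalg.norm(L-B))
```

```text
axis [0.57347059 0.04691176 0.174     ] nut mark [0.5624899 0.0424121 0.163    ] 0.011866866892003612 -157.71715184958438 line dir -157.3801350519595
stud 0.007211882256023125 50.79279649503173 53.39292518739198
hex 0.013694680525039582 -5.762757063327883
hex 0.012939458642941836 -67.11062164731462
hex 0.013121972864330072 53.70823365950131
top plate [0.57280589 0.04865141 0.012     ] (54.14826583862305, 54.46723937988281)
w1 [254.5124297 156.3871909]
[0.50529196 0.06395152 0.35039196]
washer [0.58513954 0.08128314 0.137     ] [0.5372037  0.05590534 0.137     ] [0.55734481 0.01219913 0.137     ] 0.05423908066879387 0.04812376972058835 dir 27.89727103094762 114.7416440631404
mid closed [-0.02619633 -0.01285953 -0.037     ] predicted origin [0.57378789 0.04808886 0.137     ]
```

The angles agree with the sheet: the nut line is at -157.5° and the stud line at 52.5°, so 150° clockwise. The washer's +x is at about 26.5°, and the axis at about (.5734,.0473). I'll align the jaws to the flat at 82.5° and descend.

drive_tool(
  deltas=[
    [[-5.5, 0, 0], [0, 0.25, 0], 5],
    [[-5.5, 0, 0], [0, 0.25, 0], 5],
    [[0, 0, 0], [1.5, 0, 0], 5],
    [[0, 0, 0], [1.5, 0, 0], 5],
    [[0, 0, 0], [1.5, 0, 0], 5],
    [[0, 0, 0], [1.3, 0, 0], 5],
    [[0, 0, 0], [0.6, 0, 0], 5],
    [[0, 0, 0], [0, 0, 0], 5],
    [[0, 0, 0], [0, 0, 0], 5],
  ],
)

```text
clock: 3.68
tool_pos: [0.5738, 0.047, 0.1529]
eef_rot: [0.046, 0.705, -0.046, 0.706]
contact_force: [0.1, -0.7, 0.4]
opening: 0.569
```

```bash
cat >> h.py <<'E'
def st():
    s=r.get_state();M=R.from_quat(s['eef_rot']).as_matrix()
    print(round(s['clock'],2),s['tool_pos'].round(4),'yang',np.degrees(np.arctan2(M[1,1],M[0,1])).round(2),'xax',M[:,0].round(3),'F',s['contact_force'].round(1),'Mo',s['moment'].round(2),'op',round(s['opening']*.088,4),'q',s['q'].round(2)); return s,M
E
python3 -c "
from h import *
st()"
```

```text
3.68 [0.5738 0.047  0.1529] yang 82.53 xax [ 0.002  0.    -1.   ] F [ 0.1 -0.7  0.4] Mo [ 0.04 -0.01  0.  ] op 0.05 q [-0.03  0.76 -0.22  1.81  0.27  0.6   1.02]
```

drive_tool(
  deltas=[
    [[0, 0, 0], [0, 0, 0], 2.0],
    [[0, 0, 0], [0, 0, 0], 2.0],
    [[0, 0, 0], [0, 0, 0], 2.0],
    [[0, 0, 0], [0, 0, 0], 2.0],
    [[0, 0, 0], [0, 0, 0], 2.0],
    [[0, 0, 0], [0, 0, 0], 2.0],
  ],
  force=45,
)

```text
clock: 4.18
tool_pos: [0.5736, 0.0475, 0.1523]
eef_rot: [0.047, 0.705, -0.046, 0.706]
contact_force: [0.3, 1.9, 4.3]
opening: 0.271
```

```bash
python3 -c "
from h import *
st()"
```

```text
4.18 [0.5736 0.0475 0.1523] yang 82.54 xax [ 0.001  0.001 -1.   ] F [0.3 1.9 4.3] Mo [ 0.41  0.04 -0.04] op 0.0239 q [-0.03  0.76 -0.22  1.81  0.27  0.6   1.02]
```

drive_tool(
  deltas=[
    [[5, 0, 0], [-0.011, 0, 0], 2.0],
    [[5, 0, 0], [-0.011, 0, 0], 2.0],
    [[5, 0, 0], [-0.011, 0, 0], 2.0],
    [[5, 0, 0], [-0.011, 0, 0], 2.0],
    [[5, 0, 0], [-0.011, 0, 0], 2.0],
    [[5, 0, 0], [-0.011, 0, 0], 2.0],
  ],
)

```text
clock: 4.68
tool_pos: [0.5735, 0.0474, 0.1529]
eef_rot: [0.228, 0.669, -0.228, 0.67]
contact_force: [-0.5, 2.0, 2.8]
opening: 0.263
```

```bash
python3 -c "
from h import *
st()"
```

```text
4.68 [0.5735 0.0474 0.1529] yang 52.38 xax [ 0.001  0.001 -1.   ] F [-0.5  2.   2.8] Mo [0.33 0.06 0.31] op 0.0231 q [-0.12  0.75 -0.08  1.81  0.09  0.58  0.66]
```

drive_tool(
  deltas=[
    [[5, 0, 0], [-0.011, 0, 0], 2.0],
    [[5, 0, 0], [-0.011, 0, 0], 2.0],
    [[5, 0, 0], [-0.011, 0, 0], 2.0],
    [[5, 0, 0], [-0.011, 0, 0], 2.0],
    [[5, 0, 0], [-0.011, 0, 0], 2.0],
    [[5, 0, 0], [-0.011, 0, 0], 2.0],
    [[5, 0, 0], [-0.011, 0, 0], 2.0],
    [[5, 0, 0], [-0.011, 0, 0], 2.0],
    [[5, 0, 0], [-0.011, 0, 0], 2.0],
    [[5, 0, 0], [-0.011, 0, 0], 2.0],
    [[5, 0, 0], [-0.011, 0, 0], 2.0],
    [[5, 0, 0], [-0.011, 0, 0], 2.0],
  ],
)

```text
clock: 5.68
tool_pos: [0.5734, 0.0474, 0.1542]
eef_rot: [0.532, 0.466, -0.532, 0.466]
contact_force: [-0.8, 1.8, 3.9]
opening: 0.268
```

drive_tool(
  deltas=[
    [[5, 0, 0], [-0.011, 0, 0], 2.0],
    [[5, 0, 0], [-0.011, 0, 0], 2.0],
    [[5, 0, 0], [-0.011, 0, 0], 2.0],
    [[5, 0, 0], [-0.011, 0, 0], 2.0],
    [[5, 0, 0], [-0.011, 0, 0], 2.0],
    [[5, 0, 0], [-0.011, 0, 0], 2.0],
    [[5, 0, 0], [-0.011, 0, 0], 2.0],
    [[5, 0, 0], [-0.011, 0, 0], 2.0],
    [[5, 0, 0], [-0.011, 0, 0], 2.0],
    [[5, 0, 0], [-0.011, 0, 0], 2.0],
    [[5, 0, 0], [-0.011, 0, 0], 2.0],
    [[4, 0, 0], [-0.011, 0, 0], 2.0],
  ],
)

```text
clock: 6.68
tool_pos: [0.5733, 0.0475, 0.1555]
eef_rot: [0.693, 0.144, -0.692, 0.143]
contact_force: [0.2, 2.3, 4.9]
opening: 0.267
```

```bash
python3 -c "
from h import *
st()"
```

```text
6.68 [0.5733 0.0475 0.1555] yang -66.61 xax [ 0.     0.001 -1.   ] F [0.2 2.3 4.9] Mo [0.28 0.27 0.33] op 0.0235 q [-0.44  0.81  0.5   1.83 -0.61  0.66 -0.74]
```

drive_tool(
  deltas=[
    [[1, 0, 0], [0, 0, 0], 2.0],
    [[0, 0, 0], [0, 0, 0], 2.0],
    [[0, 0, 0], [0, 0, 0], 4.5],
    [[0, 0, 0], [0, 0, 0], 4.5],
    [[0, 0, 0], [0, 0, 0], 4.5],
    [[0, 0, 0], [-1.5, 0, 0], 6],
    [[0, 0, 0], [-2.5, 0, 0], 8.8],
    [[0, 0, 0], [-2.5, 0, 0], 8.8],
    [[0, 0, 0], [0, 0, 0], 8.8],
    [[0, 0, 0], [0, 0, 0], 8.8],
    [[0, 0, 0], [0, 0, 0], 8.8],
  ],
)

```text
clock: 7.6
tool_pos: [0.5725, 0.0468, 0.2193]
eef_rot: [-0.693, -0.138, 0.694, -0.138]
contact_force: [-0.1, 0.5, -0.7]
opening: 0.921
```

Run:
```python
from h import *
snap('wrist','w4');st()
rect('w4',.174,(.5735,.0475),.032,9300,'r4',.6)
```

```text
7.65 [0.5723 0.0468 0.2189] yang -67.49 xax [-0.002  0.    -1.   ] F [0.2 0.3 0.3] Mo [-0.03  0.13 -0.01] op 0.0855 q [-0.49  0.73  0.58  1.78 -0.54  0.8  -0.81]
```

View pics/r4.png

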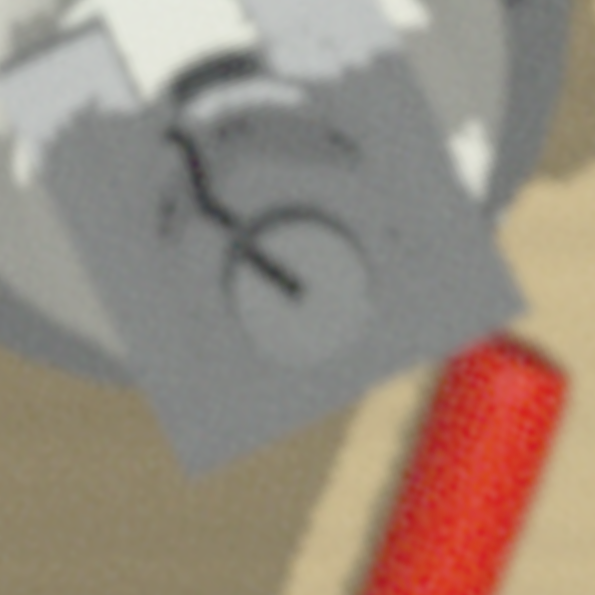

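The lines meet and lie in one straight line, (300,290)–(245,245)–(205,205). The nut is done and is about 3.3 mm up. Now I'll descend over the washer's flats.

drive_tool(
  deltas=[
    [[-3.7, 0, 0], [0, 0, 0.36], 7],
    [[0, 0, 0], [2, 0, 0], 7],
    [[0, 0, 0], [2, 0, 0], 7],
    [[0, 0, 0], [2, 0, 0], 7],
    [[0, 0, 0], [1.2, 0, 0], 7],
    [[0, 0, 0], [0.6, 0, 0], 7],
    [[0, 0, 0], [0, 0, 0], 7],
    [[0, 0, 0], [0, 0, 0], 7],
  ],
)

```text
clock: 8.32
tool_pos: [0.5696, 0.045, 0.1416]
eef_rot: [-0.688, -0.16, 0.689, -0.16]
contact_force: [0.1, 0.7, -0.9]
opening: 0.793
```

Run:
```python
from h import *
s,M=st(); d=np.array([.5689,.0455,.1385])-s['tool_pos'];print('togo tool cm',(M.T@d*100).round(3))
```

```text
8.32 [0.5696 0.045  0.1416] yang -63.81 xax [-0.001 -0.    -1.   ] F [ 0.1  0.7 -0.9] Mo [-0.06  0.14  0.03] op 0.0698 q [-0.42  0.83  0.47  1.84 -0.61  0.62 -0.69]
togo tool cm [ 0.313 -0.071  0.041]
```

drive_tool(
  deltas=[
    [[0, 0, 0], [0.2, -0.06, 0.04], 6],
    [[0, 0, 0], [0.1, 0, 0], 5.6],
    [[0, 0, 0], [0, 0, 0], 4.8],
    [[0, 0, 0], [0, 0, 0], 4.8],
    [[0, 0, 0], [0, 0, 0], 4.8],
    [[0, 0, 0], [0, 0, 0], 4.8],
    [[0, 0, 0], [0, 0, 0], 4.8],
  ],
  force=8,
)

```text
clock: 8.9
tool_pos: [0.5694, 0.0457, 0.1394]
eef_rot: [0.689, 0.16, -0.688, 0.16]
contact_force: [-0.8, 0.3, 4.9]
opening: 0.564
```

```bash
python3 -c "
from h import *
st()"
```

```text
8.9 [0.5694 0.0457 0.1394] yang -63.79 xax [ 0.001  0.    -1.   ] F [-0.8  0.3  4.9] Mo [-0.05  0.23  0.03] op 0.0496 q [-0.42  0.83  0.46  1.85 -0.61  0.61 -0.69]
```

drive_tool(
  deltas=[
    [[0, 0, 0], [-0.03, 0, 0], 4.6],
    [[0, 0, 0], [-0.03, 0, 0], 4.6],
    [[0, 0, 0], [0, 0, 0], 4.6],
    [[0, 0, 0], [0, 0, 0], 4.6],
  ],
  force=20,
)

```text
clock: 9.23
tool_pos: [0.569, 0.0456, 0.1394]
eef_rot: [-0.689, -0.16, 0.689, -0.16]
contact_force: [0.2, 0.5, -0.8]
opening: 0.564
```

```bash
python3 -c "
from h import *
st()"
```

```text
9.23 [0.569  0.0456 0.1394] yang -63.79 xax [-0.  0. -1.] F [ 0.2  0.5 -0.8] Mo [-0.02  0.15 -0.03] op 0.0496 q [-0.42  0.83  0.46  1.85 -0.61  0.61 -0.69]
```

drive_tool(
  deltas=[
    [[0, 0, 0], [-0.03, 0, 0], 4.6],
    [[0, 0, 0], [-0.02, 0, 0], 4.6],
    [[0, 0, 0], [0, 0, 0], 4.6],
    [[0, 0, 0], [0, 0, 0], 4.6],
  ],
)

```text
clock: 9.57
tool_pos: [0.5691, 0.0456, 0.14]
eef_rot: [-0.689, -0.16, 0.689, -0.16]
contact_force: [0.6, -0.1, -1.0]
opening: 0.565
```

```bash
python3 -c "
from h import *
st()"
```

```text
9.57 [0.5691 0.0456 0.14  ] yang -63.8 xax [-0.  0. -1.] F [ 0.6 -0.1 -1. ] Mo [-0.03  0.09 -0.01] op 0.0497 q [-0.42  0.83  0.46  1.85 -0.61  0.61 -0.69]
```

drive_tool(
  deltas=[
    [[0, 0, 0], [0, 0, 0.3], 4.6],
    [[0, 0, 0], [0, 0, 0.3], 4.6],
    [[0, 0, 0], [0, 0, 0.3], 4.6],
    [[0, 0, 0], [0, 0, 0.1], 4.6],
  ],
)

```text
clock: 9.9
tool_pos: [0.5594, 0.0407, 0.1401]
eef_rot: [-0.688, -0.16, 0.689, -0.16]
contact_force: [-0.9, 0.3, -0.9]
opening: 0.564
```

```bash
python3 -c "
from h import *
st()"
```

```text
9.9 [0.5594 0.0407 0.1401] yang -63.83 xax [-0.001 -0.    -1.   ] F [-0.9  0.3 -0.9] Mo [-0.02  0.12  0.02] op 0.0497 q [-0.42  0.82  0.46  1.88 -0.61  0.59 -0.67]
```

drive_tool(
  deltas=[
    [[0, 0, 0], [0, 0, 0.6], 4.6],
    [[0, 0, 0], [0, 0, 1.0], 4.6],
    [[0, 0, 0], [0, 0, 1.2], 4.6],
    [[0, 0, 0], [0, 0, 1.2], 4.6],
    [[0, 0, 0], [0, 0, 1.0], 4.6],
    [[0, 0, 0], [0, 0, 0], 4.6],
    [[0, 0, 0], [-2, 0, 0], 4.6],
    [[0, 0, 0], [-3, 0, 0], 4.6],
    [[0, 0, 0], [-1.5, -2, -0.7], 4.6],
  ],
)

```text
clock: 10.65
tool_pos: [0.5148, 0.0354, 0.208]
eef_rot: [0.691, 0.156, -0.688, 0.159]
contact_force: [1.6, -0.8, -1.6]
opening: 0.566
```

drive_tool(
  deltas=[
    [[0, 0, 0], [0, -3.4, -1.25], 4.6],
    [[0, 0, 0], [0, -3.4, -1.25], 4.6],
    [[0, 0, 0], [0, -3.4, -1.25], 4.6],
    [[0, 0, 0], [0, -3.4, -1.25], 4.6],
    [[0, 0, 0], [0, -3.4, -1.25], 4.6],
    [[0, 0, 0], [0, -3.4, -1.25], 4.6],
    [[0, 0, 0], [0, -1.4, -0.5], 4.6],
    [[0, 0, 0], [3, 0, 0], 4.6],
    [[0, 0, 0], [0, 0, 0], 4.6],
  ],
)

```text
clock: 11.4
tool_pos: [0.4855, 0.2729, 0.1718]
eef_rot: [-0.686, -0.162, 0.69, -0.162]
contact_force: [-1.4, -0.2, -3.0]
opening: 0.567
```

Run:
```python
from h import *
s,M=st(); d=np.array([.488,.2715,.0184])-s['tool_pos'];print('togo tool cm',(M.T@d*100).round(2))
```

```text
11.4 [0.4855 0.2729 0.1718] yang -63.54 xax [-0.006 -0.002 -1.   ] F [-1.4 -0.2 -3. ] Mo [-0.04  0.26 -0.01] op 0.0499 q [-0.91  0.79  0.56  1.87 -0.64  0.68 -1.08]
togo tool cm [15.34  0.25 -0.25]
```

drive_tool(
  deltas=[
    [[0, 0, 0], [3.5, 0, 0], 4.6],
    [[0, 0, 0], [3.5, 0, 0], 4.6],
    [[0, 0, 0], [3.5, 0, 0], 4.6],
    [[0, 0, 0], [2.5, 0, 0], 4.6],
    [[0, 0, 0], [1.5, 0, 0], 4.6],
    [[0, 0, 0], [0.4, 0, 0], 4.6],
    [[0, 0, 0], [0, 0, 0], 4.6],
    [[0, 0, 0], [0, 0, 0], 4.6],
  ],
)

```text
clock: 12.07
tool_pos: [0.4893, 0.2707, 0.0272]
eef_rot: [0.689, 0.16, -0.688, 0.16]
contact_force: [0.4, -0.2, -0.8]
opening: 0.566
```

```bash
python3 -c "
from h import *
st()"
```

```text
12.07 [0.4893 0.2707 0.0272] yang -63.85 xax [ 0.001  0.    -1.   ] F [ 0.4 -0.2 -0.8] Mo [0.01 0.16 0.  ] op 0.0498 q [-0.77  0.99  0.32  1.91 -0.81  0.37 -0.93]
```

drive_tool(
  deltas=[
    [[0, 0, 0], [0.3, 0, 0], 4.6],
    [[0, 0, 0], [0.25, 0, 0], 4.6],
    [[0, 0, 0], [0.1, 0, 0], 4.6],
    [[0, 0, 0], [0.1, 0, 0], 4.6],
    [[0, 0, 0], [0.1, 0, 0], 4.6],
    [[0, 0, 0], [0, 0, 0], 4.6],
    [[0, 0, 0], [0, 0, 0], 4.6],
  ],
)

```text
clock: 12.65
tool_pos: [0.4884, 0.2713, 0.0184]
eef_rot: [0.689, 0.161, -0.688, 0.16]
contact_force: [-1.0, -0.2, 5.8]
opening: 0.562
```

```bash
python3 -c "
from h import *
st()"
```

```text
12.65 [0.4884 0.2713 0.0184] yang -63.79 xax [ 0.     0.001 -1.   ] F [-1.  -0.2  5.8] Mo [-0.09  0.4   0.04] op 0.0495 q [-0.77  1.    0.31  1.91 -0.82  0.36 -0.92]
```

drive_tool(
  deltas=[
    [[0, 0, 0], [0, 0, 0], 6],
    [[0, 0, 0], [0, 0, 0], 6],
    [[0, 0, 0], [0, 0, 0], 6],
    [[0, 0, 0], [-1.5, 0, 0], 6],
    [[0, 0, 0], [-4, 0, 0], 8.8],
    [[0, 0, 0], [-4, 0, 0], 8.8],
    [[0, 0, 0], [-4, 0, 0], 8.8],
    [[0, 0, 0], [-4, 0, 0], 8.8],
    [[0, 0, 0], [-4, 0, 0], 8.8],
    [[0, 0, 0], [0, 0, 0], 8.8],
  ],
)

```text
clock: 13.48
tool_pos: [0.4925, 0.2716, 0.2396]
eef_rot: [0.693, 0.161, -0.684, 0.159]
contact_force: [1.1, -0.2, 0.5]
opening: 0.996
```

Run:
```python
from h import *
s,M=st(); d=np.array([.5733,.0475,.225])-s['tool_pos'];print('togo tool cm',(M.T@d*100).round(2))
snap('wrist','w5');snap('top','t5')
```

```text
13.48 [0.4925 0.2716 0.2396] yang -63.84 xax [ 0.012  0.005 -1.   ] F [ 1.1 -0.2  0.5] Mo [-0.01  0.06  0.02] op 0.0876 q [-0.96  0.7   0.66  1.81 -0.57  0.82 -1.13]
togo tool cm [ 1.44 23.68  2.65]
```

drive_tool(
  deltas=[
    [[0, 0, 0], [0, 3.4, 0.33], 8.8],
    [[0, 0, 0], [0, 3.4, 0.33], 8.8],
    [[0, 0, 0], [0, 3.4, 0.33], 8.8],
    [[0, 0, 0], [0, 3.4, 0.33], 8.8],
    [[0, 0, 0], [0, 3.4, 0.33], 8.8],
    [[0, 0, 0], [0, 3.4, 0.33], 8.8],
    [[0, 0, 0], [0.5, 3.3, 0.3], 8.8],
    [[0, 0, 0], [0.7, 0, 0], 8.8],
    [[0, 0, 0], [0, 0, 0], 8.8],
    [[0, 0, 0], [0, 0, 0], 8.8],
  ],
)

```text
clock: 14.42
tool_pos: [0.5711, 0.0492, 0.2187]
eef_rot: [-0.687, -0.161, 0.69, -0.16]
contact_force: [0.8, 0.7, 0.2]
opening: 1.003
```

Run:
```python
from h import *
s,M=st(); d=np.array([.5733,.0475,.125])-s['tool_pos'];print('togo tool cm',(M.T@d*100).round(2))
```

```text
14.42 [0.5711 0.0492 0.2187] yang -63.79 xax [-0.004  0.001 -1.   ] F [0.8 0.7 0.2] Mo [-0.01  0.18 -0.02] op 0.0882 q [-0.49  0.73  0.58  1.78 -0.54  0.8  -0.75]
togo tool cm [ 9.37  0.27 -0.15]
```

drive_tool(
  deltas=[
    [[0, 0, 0], [2.5, 0.2, -0.1], 8.8],
    [[0, 0, 0], [2.5, 0, 0], 8.8],
    [[0, 0, 0], [2, 0, 0], 8.8],
    [[0, 0, 0], [0.5, 0, 0], 8.8],
    [[0, 0, 0], [0, 0, 0], 8.8],
    [[0, 0, 0], [0, 0, 0], 8.8],
  ],
)

```text
clock: 14.92
tool_pos: [0.5744, 0.048, 0.146]
eef_rot: [0.689, 0.161, -0.689, 0.161]
contact_force: [-0.1, 0.2, 0.3]
opening: 1.0
```

Run:
```python
from h import *
s,M=st(); d=np.array([.5733,.0475,.125])-s['tool_pos'];print('togo tool cm',(M.T@d*100).round(2))
a=cv2.imread('pics/t5.png')[170:260,80:250];print(proj('w5',[.488,.271,.01]))
b=cv2.imread('pics/w5.png')
cv2.imwrite('pics/v5.png',np.hstack([cv2.resize(a,(480,384)),cv2.resize(b[:,100:412],(312,384))]))
```

```text
14.92 [0.5744 0.048  0.146 ] yang -63.71 xax [ 0.  0. -1.] F [-0.1  0.2  0.3] Mo [-0.01  0.13  0.05] op 0.088 q [-0.44  0.83  0.49  1.83 -0.62  0.64 -0.68]
togo tool cm [ 2.1  -0.    0.12]
[249.68760004 171.5728693 ]
```

View pics/v5.png

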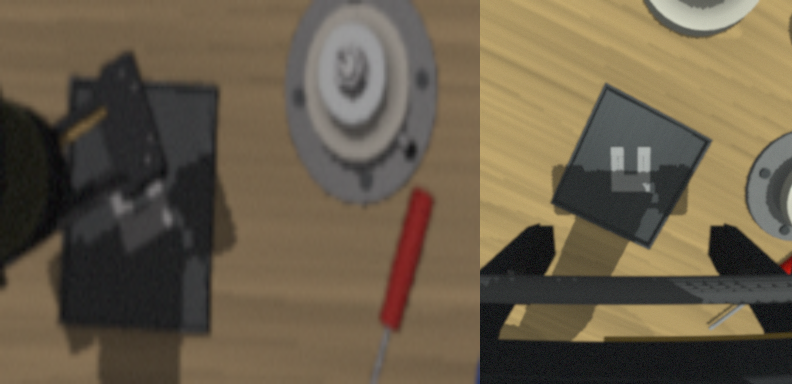

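The washer lies flat, fully inside the tray (wrist view at (630,170)), and the base sits upright on the spindle. Now I'll lower around the rim and centre it with a light squeeze.

drive_tool(
  deltas=[
    [[0, 0, 0], [0.8, 0, 0.1], 8.8],
    [[0, 0, 0], [0.8, 0, 0], 8.8],
    [[0, 0, 0], [0.4, 0, 0], 8.0],
    [[0, 0, 0], [0.1, 0, 0], 7.4],
    [[0, 0, 0], [0, 0, 0], 6.8],
    [[0, 0, 0], [0, 0, 0], 6.5],
    [[0, 0, 0], [0, 0, 0], 6.2],
    [[0, 0, 0], [0, 0, 0], 6.2],
    [[0, 0, 0], [0, 0, 0], 6.2],
  ],
  force=3,
)

```text
clock: 15.67
tool_pos: [0.5732, 0.0471, 0.1247]
eef_rot: [-0.689, -0.161, 0.689, -0.16]
contact_force: [-1.4, 1.0, 0.4]
opening: 0.733
```

Run:
```python
from h import *
s,M=st(); d=np.array([.5733,.0475,.125])-s['tool_pos'];print('togo tool cm',(M.T@d*100).round(2),'Ftool',(M.T@s['contact_force']).round(1))
```

```text
15.67 [0.5732 0.0471 0.1247] yang -63.77 xax [-0.     0.001 -1.   ] F [-1.4  1.   0.4] Mo [ 0.34  0.32 -0.01] op 0.0645 q [-0.42  0.86  0.46  1.84 -0.65  0.6  -0.66]
togo tool cm [-0.03 -0.03 -0.03] Ftool [-0.4 -1.5  0.8]
```

drive_tool(
  deltas=[
    [[0, 0, 0], [0, -0.03, 0], 7.6],
    [[0, 0, 0], [0, 0, 0], 8.2],
    [[-7, 0, 0], [0, 0, 0], 8.2],
    [[-7, 0, 0], [0, 0, 0], 8.2],
    [[-7, 0, 0], [0, 0, 0], 8.2],
    [[-7, 0, 0], [0, 0, 0], 8.2],
    [[-7, 0, 0], [0, 0, 0], 8.2],
    [[-7, 0, 0], [0, 0, 0], 8.2],
    [[-7, 0, 0], [0, 0, 0], 8.2],
    [[-7, 0, 0], [0, 0, 0], 8.2],
    [[-7, 0, 0], [0, 0, 0], 8.2],
    [[-7, 0, 0], [0, 0, 0], 8.2],
  ],
)

```text
clock: 16.67
tool_pos: [0.5737, 0.0461, 0.1248]
eef_rot: [0.471, 0.527, -0.471, 0.528]
contact_force: [-0.4, 0.7, 0.0]
opening: 0.927
```

drive_tool(
  deltas=[
    [[-7, 0, 0], [0, 0, 0], 8.2],
    [[-7, 0, 0], [0, 0, 0], 8.2],
    [[-6, 0, 0], [0, 0, 0], 8.2],
    [[0, 0, 0], [0, 0, 0], 8.2],
    [[0, 0, 0], [0, 0, 0], 8.2],
  ],
)

```text
clock: 17.08
tool_pos: [0.5736, 0.0463, 0.1247]
eef_rot: [0.375, 0.599, -0.375, 0.6]
contact_force: [-0.4, 0.1, 0.2]
opening: 0.929
```

Run:
```python
from h import *
s,M=st(); d=np.array([.5733,.0475,.125])-s['tool_pos'];print('togo tool cm',(M.T@d*100).round(2),'Ftool',(M.T@s['contact_force']).round(1))
```

```text
17.08 [0.5736 0.0463 0.1247] yang 25.99 xax [ 0.001 -0.    -1.   ] F [-0.4  0.1  0.2] Mo [-0.08  0.08  0.06] op 0.0818 q [-0.19  0.8   0.06  1.83 -0.08  0.51  0.37]
togo tool cm [-0.03  0.03 -0.12] Ftool [-0.2 -0.3 -0.3]
```

drive_tool(
  deltas=[
    [[0, 0, 0], [0, 0.03, -0.12], 7.6],
    [[0, 0, 0], [0, 0, 0], 7.0],
    [[0, 0, 0], [0, 0, 0], 6.6],
    [[0, 0, 0], [0, 0, 0], 6.2],
    [[0, 0, 0], [0, 0, 0], 6.2],
    [[0, 0, 0], [0, 0, 0], 6.2],
    [[0, 0, 0], [0, 0, 0], 6.2],
  ],
  force=3,
)

```text
clock: 17.67
tool_pos: [0.5731, 0.0482, 0.1246]
eef_rot: [0.374, 0.6, -0.374, 0.6]
contact_force: [0.3, -0.3, -0.7]
opening: 0.72
```

Run:
```python
from h import *
for i in range(1):
    s,M=st(); d=np.array([.5733,.0475,.125])-s['tool_pos'];print('togo tool cm',(M.T@d*100).round(2),'Ftool',(M.T@s['contact_force']).round(1))
```

```text
17.67 [0.5731 0.0482 0.1246] yang 26.2 xax [ 0.  0. -1.] F [ 0.3 -0.3 -0.7] Mo [-0.   -0.03 -0.06] op 0.0634 q [-0.2   0.8   0.06  1.83 -0.08  0.51  0.37]
togo tool cm [-0.04 -0.02  0.08] Ftool [0.7 0.2 0.4]
```

drive_tool(
  deltas=[
    [[0, 0, 0], [0, 0, 0.03], 6.0],
    [[0, 0, 0], [0, 0, 0], 6.0],
    [[0, 0, 0], [0, 0, 0], 6.0],
    [[0, 0, 0], [-0.1, 0, 0], 6.0],
    [[0, 0, 0], [-0.1, 0, 0], 6.0],
    [[0, 0, 0], [-0.1, 0, 0], 6.0],
    [[0, 0, 0], [-0.1, 0, 0], 6.0],
    [[0, 0, 0], [0, 0, 0], 6.0],
  ],
  force=10,
)

```text
clock: 18.33
tool_pos: [0.573, 0.0475, 0.1287]
eef_rot: [0.374, 0.6, -0.374, 0.6]
contact_force: [-0.8, -1.1, -3.5]
opening: 0.721
```

Run:
```python
from h import *
s,M=st(); d=np.array([.5733,.0475,.125])-s['tool_pos'];print('togo tool cm',(M.T@d*100).round(2),'Ftool',(M.T@s['contact_force']).round(1))
```

```text
18.33 [0.573  0.0475 0.1287] yang 26.19 xax [-0. -0. -1.] F [-0.8 -1.1 -3.5] Mo [-0.    0.    0.03] op 0.0634 q [-0.2   0.79  0.06  1.83 -0.08  0.52  0.37]
togo tool cm [0.37 0.02 0.01] Ftool [ 3.5 -1.2  0.6]
```

drive_tool(
  deltas=[
    [[0, 0, 0], [-0.15, 0, 0], 6.0],
    [[0, 0, 0], [-0.15, 0, 0], 6.0],
    [[0, 0, 0], [-0.15, 0, 0], 6.0],
    [[0, 0, 0], [-0.15, 0, 0], 6.0],
    [[0, 0, 0], [0, 0, 0], 6.0],
    [[0, 0, 0], [0, 0, 0], 6.0],
  ],
)

```text
clock: 18.83
tool_pos: [0.5732, 0.0478, 0.1347]
eef_rot: [0.374, 0.6, -0.374, 0.6]
contact_force: [0.9, -0.7, -3.3]
opening: 0.724
```

Run:
```python
from h import *
s,M=st(); d=np.array([.5733,.0475,.125])-s['tool_pos'];print('togo tool cm',(M.T@d*100).round(2),'Ftool',(M.T@s['contact_force']).round(1))
snap('wrist','w6')
```

```text
18.83 [0.5732 0.0478 0.1347] yang 26.2 xax [ 0.  0. -1.] F [ 0.9 -0.7 -3.3] Mo [-0.04  0.08 -0.07] op 0.0637 q [-0.2   0.78  0.06  1.83 -0.08  0.53  0.37]
togo tool cm [ 0.97 -0.01  0.03] Ftool [3.3 0.5 1.1]
```

drive_tool(
  deltas=[
    [[0, 0, 0], [-0.1, 0, 0], 6.0],
    [[0, 0, 0], [-0.1, 0, 0], 6.0],
    [[0, 0, 0], [-0.1, 0, 0], 6.0],
    [[0, 0, 0], [-0.1, 0, 0], 6.0],
    [[0, 0, 0], [-0.1, 0, 0], 6.0],
    [[0, 0, 0], [0, 0, 0], 6.0],
  ],
)

```text
clock: 19.38
tool_pos: [0.5733, 0.0478, 0.1399]
eef_rot: [0.374, 0.6, -0.374, 0.6]
contact_force: [0.0, 0.7, -3.6]
opening: 0.722
```

Run:
```python
from h import *
s,M=st(); d=np.array([.5733,.0475,.125])-s['tool_pos'];print('togo tool cm',(M.T@d*100).round(2),'Ftool',(M.T@s['contact_force']).round(1))
```

```text
19.38 [0.5733 0.0478 0.1399] yang 26.2 xax [ 0.  0. -1.] F [ 0.   0.7 -3.6] Mo [-0.03 -0.01  0.03] op 0.0635 q [-0.2   0.78  0.06  1.82 -0.08  0.54  0.37]
togo tool cm [ 1.49 -0.01  0.03] Ftool [ 3.6  0.3 -0.6]
```

drive_tool(
  deltas=[
    [[0, 0, 0], [-0.2, 0, 0], 6.0],
    [[0, 0, 0], [-0.25, 0, 0], 6.0],
    [[0, 0, 0], [-0.25, 0, 0], 6.0],
    [[0, 0, 0], [-0.25, 0, 0], 6.0],
    [[0, 0, 0], [-0.25, 0, 0], 6.0],
    [[0, 0, 0], [-0.25, 0, 0], 6.0],
  ],
)

```text
clock: 19.88
tool_pos: [0.5732, 0.0478, 0.1545]
eef_rot: [0.374, 0.6, -0.374, 0.6]
contact_force: [-1.2, 0.3, -3.8]
opening: 0.722
```

Run:
```python
from h import *
s,M=st(); d=np.array([.5733,.0475,.125])-s['tool_pos'];print('togo tool cm',(M.T@d*100).round(2),'Ftool',(M.T@s['contact_force']).round(1))
```

```text
19.88 [0.5732 0.0478 0.1545] yang 26.21 xax [ 0.  0. -1.] F [-1.2  0.3 -3.8] Mo [-0.03  0.03 -0.03] op 0.0635 q [-0.2   0.75  0.06  1.81 -0.08  0.58  0.37]
togo tool cm [ 2.95 -0.    0.03] Ftool [ 3.8 -0.9 -0.8]
```

drive_tool(
  deltas=[
    [[0, 0, 0], [-0.3, 0, 0], 6.0],
    [[0, 0, 0], [-0.3, 0, 0], 6.0],
    [[0, 0, 0], [-0.3, 0, 0], 6.0],
    [[0, 0, 0], [-0.3, 0, 0], 6.0],
    [[0, 0, 0], [-0.3, 0, 0], 6.0],
    [[0, 0, 0], [-0.3, 0, 0], 6.0],
    [[0, 0, 0], [-0.3, 0, 0], 6.0],
    [[0, 0, 0], [-0.3, 0, 0], 6.0],
    [[0, 0, 0], [-0.3, 0, 0], 6.0],
  ],
)

```text
clock: 20.63
tool_pos: [0.5731, 0.0478, 0.1814]
eef_rot: [0.374, 0.6, -0.374, 0.6]
contact_force: [0.1, 0.2, -2.2]
opening: 0.718
```

Run:
```python
from h import *
s,M=st(); d=np.array([.5733,.0475,.125])-s['tool_pos'];print('togo tool cm',(M.T@d*100).round(2),'Ftool',(M.T@s['contact_force']).round(1))
```

```text
20.63 [0.5731 0.0478 0.1814] yang 26.2 xax [-0.  0. -1.] F [ 0.1  0.2 -2.2] Mo [-0.04  0.07 -0.01] op 0.0632 q [-0.2   0.71  0.07  1.79 -0.08  0.64  0.37]
togo tool cm [5.64 0.01 0.03] Ftool [ 2.2  0.2 -0.1]
```

drive_tool(
  deltas=[
    [[0, 0, 0], [-0.3, 0, 0], 6.0],
    [[0, 0, 0], [-0.4, 0, 0], 6.0],
    [[0, 0, 0], [-0.4, 0, 0], 6.0],
    [[0, 0, 0], [-0.4, 0, 0], 6.0],
    [[0, 0, 0], [-0.4, 0, 0], 6.0],
    [[0, 0, 0], [-0.4, 0, 0], 6.0],
    [[0, 0, 0], [-0.4, 0, 0], 6.0],
    [[0, 0, 0], [-0.4, 0, 0], 6.0],
    [[0, 0, 0], [-0.4, 0, 0], 6.0],
    [[0, 0, 0], [-0.4, 0, 0], 6.0],
    [[0, 0, 0], [-0.4, 0, 0], 6.0],
    [[0, 0, 0], [-0.4, 0, 0], 6.0],
  ],
)

```text
clock: 21.63
tool_pos: [0.5731, 0.0478, 0.2285]
eef_rot: [0.374, 0.6, -0.374, 0.6]
contact_force: [-0.8, -0.3, -3.0]
opening: 0.72
```

Run:
```python
from h import *
s,M=st(); d=np.array([.5733,.0475,.125])-s['tool_pos'];print('togo tool cm',(M.T@d*100).round(2),'Ftool',(M.T@s['contact_force']).round(1))
```

```text
21.63 [0.5731 0.0478 0.2285] yang 26.21 xax [-0.  0. -1.] F [-0.8 -0.3 -3. ] Mo [-0.05  0.06 -0.02] op 0.0633 q [-0.21  0.65  0.08  1.75 -0.07  0.74  0.36]
togo tool cm [1.035e+01 1.000e-02 3.000e-02] Ftool [ 3.  -0.8 -0.1]
```

drive_tool(
  deltas=[
    [[0, 0, 0], [-0.7, 0, 0], 6.0],
    [[0, 0, 0], [-1.0, 0, 0], 6.0],
    [[0, 0, 0], [-1.2, 0, 0], 6.0],
    [[0, 0, 0], [-1.2, 0, 0], 6.0],
    [[0, 0, 0], [-0.9, 0, 0], 6.0],
    [[0, 0, 0], [0, -0.8, 0.75], 6.0],
    [[0, 0, 0], [0, -1.6, 1.5], 6.0],
    [[0, 0, 0], [0, -2.2, 2.05], 6.0],
    [[0, 0, 0], [0, -2.2, 2.05], 6.0],
    [[0, 0, 0], [0, -2.2, 2.05], 6.0],
    [[0, 0, 0], [0, -2.2, 2.05], 6.0],
    [[0, 0, 0], [0, -2.2, 2.05], 6.0],
  ],
)

```text
clock: 22.63
tool_pos: [0.5065, -0.1256, 0.2779]
eef_rot: [0.374, 0.6, -0.374, 0.6]
contact_force: [0.1, 0.0, -2.8]
opening: 0.718
```

drive_tool(
  deltas=[
    [[0, 0, 0], [0, -2.2, 2.05], 6.0],
    [[0, 0, 0], [0, -2.2, 2.05], 6.0],
    [[0, 0, 0], [0, -2.2, 2.05], 6.0],
    [[0, 0, 0], [0, -2.2, 2.05], 6.0],
    [[0, 0, 0], [0, -2.2, 2.05], 6.0],
    [[0, 0, 0], [0, -2.2, 2.05], 6.0],
    [[0, 0, 0], [0, -1.5, 1.4], 6.0],
    [[0, 0, 0], [0, -0.8, 0.75], 6.0],
    [[0, 0, 0], [0, 0, 0], 6.0],
    [[0, 0, 0], [0, 0, 0], 6.0],
  ],
)

```text
clock: 23.47
tool_pos: [0.4327, -0.321, 0.2778]
eef_rot: [0.374, 0.601, -0.373, 0.6]
contact_force: [0.2, 0.5, -3.4]
opening: 0.715
```

Run:
```python
from h import *
s,M=st(); d=np.array([.4385,-.310,.092])-s['tool_pos'];print('togo tool cm',(M.T@d*100).round(2),'Ftool',(M.T@s['contact_force']).round(1))
snap('side','s7')
a=cv2.imread('pics/s7.png')[60:330,150:400];cv2.imwrite('pics/s7c.png',cv2.resize(a,None,fx=2.2,fy=2.2))
```

```text
23.47 [ 0.4327 -0.321   0.2778] yang 26.18 xax [-0.     0.001 -1.   ] F [ 0.2  0.5 -3.4] Mo [0.13 0.06 0.01] op 0.0629 q [ 0.52  0.54  0.06  1.8  -0.04  0.81  1.05]
togo tool cm [18.59  1.   -0.71] Ftool [ 3.4  0.4 -0.4]
```

View pics/s7c.png

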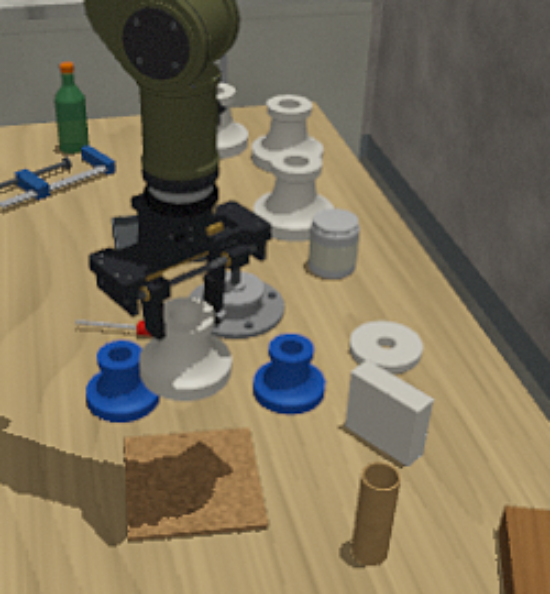

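The side view shows the base hanging upright in the gripper at about (185,350), and the board clear. Lowering.

drive_tool(
  deltas=[
    [[0, 0, 0], [1, 0.5, -0.35], 6.0],
    [[0, 0, 0], [2, 0.5, -0.35], 6.0],
    [[0, 0, 0], [2.5, 0, 0], 6.0],
    [[0, 0, 0], [2.5, 0, 0], 6.0],
    [[0, 0, 0], [2.5, 0, 0], 6.0],
    [[0, 0, 0], [2.5, 0, 0], 6.0],
    [[0, 0, 0], [2, 0, 0], 6.0],
    [[0, 0, 0], [1, 0, 0], 6.0],
    [[0, 0, 0], [0.8, 0, 0], 6.0],
    [[0, 0, 0], [0.5, 0, 0], 6.0],
    [[0, 0, 0], [0, 0, 0], 6.0],
  ],
)

```text
clock: 24.43
tool_pos: [0.4392, -0.3103, 0.1049]
eef_rot: [0.373, 0.601, -0.373, 0.6]
contact_force: [0.2, 0.9, -3.3]
opening: 0.721
```

Run:
```python
from h import *
s,M=st(); d=np.array([.4385,-.310,.0916])-s['tool_pos'];print('togo tool cm',(M.T@d*100).round(2),'Ftool',(M.T@s['contact_force']).round(1))
```

```text
24.43 [ 0.4392 -0.3103  0.1049] yang 26.27 xax [ 0.  0. -1.] F [ 0.2  0.9 -3.3] Mo [-0.01  0.07  0.03] op 0.0634 q [ 0.51  0.8   0.03  1.95 -0.05  0.39  1.04]
togo tool cm [ 1.33 -0.05 -0.06] Ftool [ 3.3  0.6 -0.7]
```

drive_tool(
  deltas=[
    [[0, 0, 0], [0.4, 0, 0], 6.0],
    [[0, 0, 0], [0.3, 0, 0], 6.0],
    [[0, 0, 0], [0.2, 0, 0], 6.0],
    [[0, 0, 0], [0.1, 0, 0], 6.0],
    [[0, 0, 0], [0.1, 0, 0], 6.0],
    [[0, 0, 0], [0.1, 0, 0], 6.0],
    [[0, 0, 0], [0, 0, 0], 6.0],
    [[0, 0, 0], [0, 0, 0], 6.0],
  ],
)

```text
clock: 25.1
tool_pos: [0.4387, -0.311, 0.0931]
eef_rot: [0.374, 0.6, -0.374, 0.6]
contact_force: [-0.5, -0.2, -3.5]
opening: 0.718
```

Run:
```python
from h import *
s,M=st(); print('Ftool',(M.T@s['contact_force']).round(1))
```

```text
25.1 [ 0.4387 -0.311   0.0931] yang 26.21 xax [ 0.  0. -1.] F [-0.5 -0.2 -3.5] Mo [-0.05  0.02  0.03] op 0.0632 q [ 0.52  0.82  0.03  1.96 -0.05  0.36  1.04]
Ftool [ 3.5 -0.5 -0. ]
```

drive_tool(
  deltas=[
    [[0, 0, 0], [0.06, 0, 0], 6.0],
    [[0, 0, 0], [0.06, 0, 0], 6.0],
    [[0, 0, 0], [0.04, 0, 0], 6.0],
    [[0, 0, 0], [0, 0, 0], 6.0],
    [[0, 0, 0], [0, 0, 0], 6.0],
  ],
)

```text
clock: 25.52
tool_pos: [0.4388, -0.311, 0.0916]
eef_rot: [0.374, 0.6, -0.374, 0.6]
contact_force: [0.2, 0.8, -0.8]
opening: 0.719
```

Run:
```python
from h import *
s,M=st(); print('Ftool',(M.T@s['contact_force']).round(1))
```

```text
25.52 [ 0.4388 -0.311   0.0916] yang 26.2 xax [ 0. -0. -1.] F [ 0.2  0.8 -0.8] Mo [-0.08  0.11  0.01] op 0.0633 q [ 0.52  0.83  0.03  1.96 -0.05  0.36  1.04]
Ftool [ 0.8  0.6 -0.6]
```

Weight is nearly all on the board. A touch more, then release and rise.

drive_tool(
  deltas=[
    [[0, 0, 0], [0.03, 0, 0], 6.0],
    [[0, 0, 0], [0, 0, 0], 6.8],
    [[0, 0, 0], [0, 0, 0], 7.6],
    [[0, 0, 0], [0, 0, 0], 8.8],
    [[0, 0, 0], [0, 0, 0], 8.8],
    [[0, 0, 0], [-1, 0, 0], 8.8],
    [[0, 0, 0], [-2, 0, 0], 8.8],
    [[0, 0, 0], [-3, 0, 0], 8.8],
    [[0, 0, 0], [-3.5, 0, 0], 8.8],
    [[0, 0, 0], [-3.5, 0, 0], 8.8],
    [[0, 0, 0], [-3.5, 0, -2], 8.8],
    [[0, 0, 0], [-1, 0, -3], 8.8],
  ],
)

```text
clock: 26.52
tool_pos: [0.4194, -0.2694, 0.2715]
eef_rot: [0.375, 0.595, -0.375, 0.604]
contact_force: [0.4, 0.4, -0.3]
opening: 0.998
```

drive_tool(
  deltas=[
    [[0, 0, 0], [0, -2.5, -3], 8.8],
    [[0, 0, 0], [0, -2.5, -3], 8.8],
    [[0, 0, 0], [0, -2.5, -3], 8.8],
    [[0, 0, 0], [0, 0, 0], 8.8],
    [[0, 0, 0], [0, 0, 0], 8.8],
    [[0, 0, 0], [0, 0, 0], 8.8],
    [[0, 0, 0], [0, 0, 0], 8.8],
  ],
)

```text
clock: 27.1
tool_pos: [0.3115, -0.2193, 0.2667]
eef_rot: [0.374, 0.599, -0.373, 0.601]
contact_force: [-0.4, 0.1, -0.5]
opening: 0.999
```

Run:
```python
from h import *
st();snap('top','t8');snap('side','s8')
a=cv2.imread('pics/t8.png');b=cv2.imread('pics/s8.png')
cv2.imwrite('pics/v8.png',np.hstack([cv2.resize(a[100:300,80:420],(442,260)),cv2.resize(b[130:330,130:400],(351,260))]))
hsv=cv2.cvtColor(a,cv2.COLOR_BGR2HSV);m=((hsv[...,1]<70)&(hsv[...,2]>90)).astype(np.uint8);m[:195]=0;m[285:]=0;m[:,:285]=0;m[:,375:]=0
k=max(cv2.findContours(m,0,2)[0],key=cv2.contourArea);x,R_=cv2.minEnclosingCircle(k);print(x,R_,onz('t8',*x,.03),proj('t8',[.4388,-.311,.03]))
```

```text
27.1 [ 0.3115 -0.2193  0.2667] yang 26.22 xax [ 0.003 -0.001 -1.   ] F [-0.4  0.1 -0.5] Mo [-0.09 -0.01  0.04] op 0.0879 q [ 0.45  0.36  0.06  2.23 -0.04  0.55  0.99]
(329.28448486328125, 238.94046020507812) 18.72327995300293 [ 0.43949247 -0.30920458  0.03      ] [329.90230724 239.19635304]
```

View pics/v8.png

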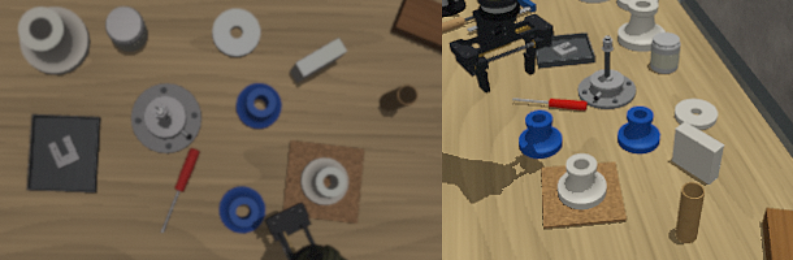

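```bash
python3 -c "
from h import *
print(r.finish_job())"
```

```text
the job is handed in; nothing more can be done
None
```

The column base now stands upright on the cork board, the washer is in the tray and the nut is left with its line on the stud's. I handed the job in at about 27 s, within the 72 s limit.

- **Nut:** I turned it 150° clockwise with a 45 N grip, letting the grip rise with it. A close view straight after release showed the two lines meeting in one straight line. I took no close view of the nut after that; the sideways force stayed at or under about 1.4 N at every check of the lift.
- **Washer:** I lifted it about half a millimetre and slid it out towards its closed end; no drag showed at the check 1 cm out. It lies flat, fully inside the tray.
- **Base:** I squeezed it with 10 N, centred it on the axis and lifted it straight up; wrist force stayed at roughly its own weight (2 to 4 N). Its centre measures about 1 mm from the board's centre, so the whole foot is on the cork.
- **Other things:** the bystanders look undisturbed in the final top and side views, and the gripper is open and clear of everything.

No check failed. Readings disagreed only by noise: about 1 mm in some tool positions and about 1 N in force.

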